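# Release the sealed dose tins and collect them

### The job

Push the orange pad of the tin sealer's spring flap down until the flap lies level, and keep it there so that both teal coffee tins roll out by themselves into the catch tray (never pick them off the ramp); then let the flap spring back up. Then move both tins from the tray into the orange tote, where one sealed tin already stands: set them down gently inside, without dropping them. Leave the other things on the counter where they are, and do not take the tin already in the tote out.

Things in the scene. Friction and masses are not known exactly. Their poses are not given: they have to be found in the camera images.
- sealer: White tin-sealing machine with an outfeed, fixed to the counter. Frame: origin on the counter below the flap's hinge line and the middle of the tin lane, z up; tins roll along its -y. In order along +y: catch tray -145 to 0 mm, flap 0 to 55, ramp 57 to 240, white housing 243 to 463 (x -120 to 120, 260 high, hand lever above it to 440). Guard plate beside the flap at x = 33, 85 mm high.
- catch_tray (a point): Middle of the catch tray's rubber floor, 8 mm above the counter; same axes as the sealer. The tray is open above, clear inside 154 mm (x) by 136 mm (y), its steel wall tops 40 mm above the counter (54 mm on the flap side).
- ramp_foot (a point): Lower end of the steel ramp, in the middle of the lane, 65 mm above the counter; same axes as the sealer. The ramp rises at 20 deg along +y, with 3 mm side walls at x = -31 and 31 mm that stand 30 mm above it. Both tins start on it, resting against the raised flap.
- flap (a joint): Angle of the steel tilt flap, rad: 0 = sprung up (tilted 0.5 rad, its ramp-side edge raised 29 mm, holding back the tins), 0.5 = level (end stop). Hinged on the tray side, along the sealer's x at its y = 0, height 62 mm; the spring lifts it when let go. About 7 N on the pad's middle holds it level; the tins then roll out within 1 s (the lane strip on it falls 3.5 mm to the tray).
- flap_pad (a point): Middle of the top face of the orange push pad (60 x 42 mm) on the flap, beside the tin lane on the robot's side. At sealer x = -75 mm, 32 mm from the hinge line; when the flap is level this point is at sealer y = 32 mm and 67 mm above the counter.
- tin_a_center (a point): Centre of the first teal tin with a pale band and steel ends (cylinder, diameter 44 mm, length 52 mm, 60 to 130 g), nearest the flap. The frame's x is the tin's own axis. It lies on its side and rolls easily: axis along the sealer's x at the start, and nearly so in the tray, where it may turn a little. On the tray floor its centre is 30 mm above the counter.
- tin_b_center (a point): Centre of the second teal tin, same size and axes, behind the first one on the ramp.
- tote: Open orange tote, fixed to the counter. Origin at the middle of its underside, z up. Outside 170 (x) x 250 (y) x 70 mm high, walls and floor 4 mm thick. A sealed tin stands near its -y end; the +y half is free.
- tin_old_center (a point): Centre of the sealed teal tin (same size) that already stands on end in the tote, near its -y wall. It must stay in the tote.
- pitcher: Bystander: teal milk pitcher, 88 mm wide with a handle, 110 mm high; origin at the middle of its underside.
- cup: Bystander: green coffee cup with handle, rim diameter 92 mm, 62 mm high; origin at the middle of its underside.
- tamper: Bystander: dark steel coffee tamper, diameter 58 mm, 88 mm high; origin at the middle of its underside.
- jar: Bystander: amber glass jar, diameter 90 mm, 120 mm high; origin at the middle of its underside.
- bottle: Bystander: green bottle, diameter 68 mm, 220 mm high; origin at the middle of its underside.
- portafilter: Bystander: steel filter basket, diameter 68 mm, 40 mm high, with a black handle of 140 mm along its +y; origin under the basket.
- saucer: Bystander: white saucer, diameter 140 mm, 18 mm high; origin at the middle of its underside.

How it is judged:
By the outcome, as a careful person would: the job done as asked, in the order asked, and still so for the second after the job is handed in, with the robot touching nothing.
It also fails if it takes over 69 s, if anything falls off the work surface, if the arm or the gripper's body presses on something with over 40 N, if the wrist force passes 120 N, or if a joint passes its speed limit or range.

### The arm

A 6-joint arm with a two-finger parallel gripper is mounted at the origin on the work surface. World frame = base frame: x ahead of the robot, y to its left, z up, the work surface at z = 0. Lengths are in mm, angles in rad, forces in N, time in s.
With the tool pointing down it reaches from about 300 to 775 mm from the base axis. Payload 14.6 kg.
Tool frame: the origin (TCP) lies at the very end of the fingers, on their centre line; the grasp point (between the pads) lies 19 mm behind it; z points along the fingers, y is the line along which they close (so a half turn about z gives the same grasp; the last joint's range is limited). The gripper opens to 94 mm and grips with 3 to 60 N. Pads are 16 mm wide; open, the fingers measure 119 mm over their backs; the gripper's body (75 mm by 177 mm) begins 78 mm behind the grasp point.
Start: joints at [-1.337, 0.3, 1.521, -0, 1.321, -0.067], TCP at [162.949, -525.297, 205.446] pointing down, gripper open.
Joint ranges: [-3.03, 3.03], [-0.79, 2.21], [0.23, 2.52], [-1.04, 4.18], [0, 3.07], [-2.55, 2.55]. Speed limits (rad/s): [2.22, 2.22, 2.57, 3.14, 3.14, 3.14].

### API

Orientations are given as [roll, pitch, yaw] about the fixed x, y, z axes, in that order (R = Rz(yaw) Ry(pitch) Rx(roll)).
In Python, from cell import manip, camera, get_calibration gives the robot as it stands. The module is installed in compiled form; this text tells all that it offers.
- The arm moves only by the tool jog_arm, never from a script. Its argument "plan" is one flat list of numbers, 6 for each row, row after row: the shift along the world's x, y, z in m, then the turn, a rotation vector about the world's x, y, z in degrees. A call has 1 to 20 rows; each row is the pose to reach, as a shift and turn from the pose commanded when the call began; what a row does not reach only later rows make up. A row lasts 1/10 s, in which the tool goes at most 50 mm and 8.59 degrees, less where a joint would pass 70% of its speed; a pose out of reach is approached as far as the arm can. A call with a gripper value outside its range is refused whole. "claw" is the finger opening in m, from 0 to 0.094, set as the call begins (left out, the last holds). The fingers move at their own pace and stop on an object; "force" is the grip in N (left out, the last holds). Time passes only in rows, so rows that repeat a pose let the fingers close. It gives the time, the measured TCP pose, the force, the opening and the grip force at its end, in the units of the state.
- manip.read_state(): the state, without advancing time (a new reading comes with each control period).
- camera(name): name is "scene" or "side" or "wrist"; returns (picture, depth): 420x560x3 uint8, red, green, blue; 420x560 float32, mm along the optical axis (not along the pixel's ray), 0 where there is no reading.
- get_calibration(name): a dict with "fx", "fy", "cx", "cy" (pixels), "origin" and "attitude" of the camera in the world. Camera axes: x right, y down, z forward; pixel columns grow to the right and rows downward; lengths in mm; the calibration is good to about 2 mm. The wrist camera is an equidistant fisheye: a pixel r from the principal point sees the ray r / f radians off the axis. A picture is of the moment at which its call begins: read the wrist's pose just before it. get_calibration takes no time and is no camera call; for the wrist camera it gives the pose at the moment of the call.
- manip.sign_off(): hands the job in; it is judged then, once.
The state is a dict: "clock": time; "joints": joint angles; "qd": joint speeds; "effort": joint torques, N m; "eef_pos": TCP position; "eef_rot": TCP orientation; "wrist_force": force on the tool from outside, world axes, zero at the start; "moment": the same for the moment, N m; "finger_gap": finger opening in mm; "finger_force": force on a finger pad.
Only numpy, scipy, OpenCV 4.12 (cv2) and the standard library are available. Lean on these libraries where they do the work, as an engineer would, in place of code of your own. Each camera call takes 0.05 s, during which the arm holds its last target. There are 200 camera calls.

## Working session

There is one attempt and no reset: what is moved stays moved. The work goes in short steps, Python scripts to look and compute and a tool call to move; the robot and the scene stay as the last step left them, time stands still between calls to the robot, and variables do not carry over. Pictures are saved under pics/ and viewed, at most 10 in all, crops included, and the job is handed in when it is done.

Besides the shell and the picture viewer there is one more tool, called after "Request:" as name(argument=value, ...) on one line, values as JSON. jog_arm: Moves the arm, as the interface text tells. Its arguments: {"type":"object","properties":{"plan":{"type":"array"},"claw":{"type":"number"},"force":{"type":"number"}},"required":["plan"]}

```bash
mkdir -p pics
cat > h.py <<'E'
import numpy as np, cv2
from cell import manip, camera, get_calibration
def R(c):
    a=np.array(c["attitude"],float)
    if a.shape==(3,3): return a
    from scipy.spatial.transform import Rotation as Q
    return (Q.from_quat(a) if a.size==4 else Q.from_euler('xyz',a)).as_matrix()
def cloud(c,d):
    v,u=np.mgrid[:d.shape[0],:d.shape[1]]
    P=np.stack([(u-c["cx"])/c["fx"]*d,(v-c["cy"])/c["fy"]*d,d],-1)
    return P@R(c).T+np.array(c["origin"])
def save(n,p): cv2.imwrite(f"pics/{n}.png",cv2.cvtColor(p,cv2.COLOR_RGB2BGR))
E
python3 - <<'E'
from h import *
for n in("scene","side"):
    c=get_calibration(n);print(n,c);p,d=camera(n);save(n,p);np.savez(n,p=p,d=d,P=cloud(c,d))
print(get_calibration("wrist"));print(manip.read_state())
E
```

```text
scene {'fx': 475.74330101760887, 'fy': 475.74330101760887, 'cx': 272.6666921841912, 'cy': 215.73740866327117, 'origin': array([ 896.70251354,  595.77966006, 1066.94421612]), 'attitude': array([-2.45566251, -0.01219313,  2.65894725])}
side {'fx': 411.62036059701796, 'fy': 411.62036059701796, 'cx': 285.2269807369254, 'cy': 208.7555746350654, 'origin': array([446.06939909, 917.05973682, 703.55552137]), 'attitude': array([-2.09975156, -0.01490194, -3.05620992])}
{'fx': 325.19226210127806, 'fy': 325.19226210127806, 'cx': 284.4414061676983, 'cy': 208.03994574600043, 'origin': array([ 232.11496944, -504.36969009,  383.78327755]), 'attitude': array([ 2.89165872e+00,  5.45831707e-04, -1.27031175e+00])}
{'clock': 0.1, 'joints': array([-1.33660076e+00,  3.00433917e-01,  1.52145670e+00, -4.21356848e-06,
        1.32072195e+00, -6.66062993e-02]), 'qd': array([ 0.00015695, -0.00290121, -0.00242668, -0.00080136,  0.00187221,
        0.0007702 ]), 'effort': array([ 1.89412881e-04, -5.32649124e+01, -3.53285909e+01,  7.09300605e-02,
        2.34717998e-02, -6.74524108e-05]), 'eef_pos': array([ 162.89992387, -525.09596425,  204.95934659]), 'eef_rot': array([-3.14057473e+00, -6.38103175e-05,  3.00802879e-01]), 'wrist_force': array([-0.10375281, -0.69558159, -0.14681764]), 'moment': array([-0.03369219,  0.03418084,  0.01570814]), 'finger_force': 0.0, 'finger_gap': 93.91913677220987}
```

View pics/scene.png

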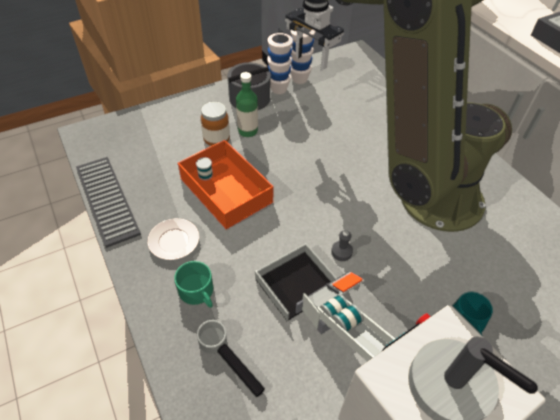

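View pics/side.png

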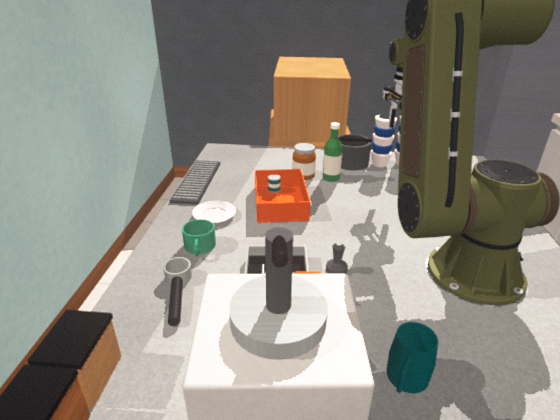

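The scene view shows the pad at about (347,283), the tins at (333,305) and (347,318), the tray at (297,282), the tote at (226,183) and the tamper at (343,245). The side view shows the tote at (281,195), with the housing hiding the flap.

Run:
```python
from h import *
z=np.load("scene.npz");p,P=z["p"],z["P"]
h=cv2.cvtColor(p,cv2.COLOR_RGB2HSV).astype(int);H,S,V=h[...,0],h[...,1],h[...,2]
org=((H<14)&(S>180)&(V>120))
def rect(m,n):
    q=P[m];r=cv2.minAreaRect(q[:,:2].astype(np.float32));print(n,len(q),np.round(r[0],1),np.round(r[1],1),round(r[2],1),'z',np.round(np.percentile(q[:,2],[2,50,98]),1));return r
Z=P[...,2]
box=lambda a,b,c,d:(np.mgrid[:420,:560][1]>=a)&(np.mgrid[:420,:560][1]<b)&(np.mgrid[:420,:560][0]>=c)&(np.mgrid[:420,:560][0]<d)
rect(org&box(170,285,130,235)&(Z>62)&(Z<76),"tote")
r=org&box(325,370,265,300);rect(r,"pad");print(np.round(P[r].mean(0),1))
q=P[r];n=np.linalg.svd(q-q.mean(0))[2][2];n*=np.sign(n[2]);print("padnormal",n)
rect(box(250,338,240,320)&(Z>28)&(Z<58)&~org&(S<80),"traywalls")
rect(box(250,338,240,320)&(Z>3)&(Z<14)&(V<60),"trayfloor")
w=box(355,560,305,420)&(Z>250)&(Z<270);rect(w,"housing")
teal=(H>80)&(H<105)&(S>100)
for nm,b in(("a+b",box(318,365,290,335)),("old",box(190,220,150,185))):
    m=teal&b; print(nm,m.sum(),np.round(P[m].mean(0),1),Z[m].max())
steel=box(318,365,290,335)&(Z>82)&(Z<130);rect(steel,"tins")
for nm,b in(("tamper",box(328,358,228,260)),):
    m=b&(Z>15)&(Z<95);rect(m,nm)
cr=p[225:385,240:420];save("crop",cv2.resize(cr,None,fx=4,fy=4,interpolation=cv2.INTER_CUBIC)[:600,:])
```

```text
tote 468 [ 560.8 -325. ] [171.5 255.7] 10.3 z [62.3 67.5 73.5]
pad 247 [671.1 353.3] [660.   56.3] 42.2 z [74.3 85.  93.9]
[452.3 156.1  92.5]
padnormal [-0.03121564 -0.90281518  0.42889432]
traywalls 683 [494.2  83.7] [236.9 205.8] 6.2 z [28.5 38.6 55.9]
trayfloor 2028 [498.6  59.4] [208.6 142.5] 5.1 z [ 4.4  8.5 12.8]
housing 6767 [487.6 479.1] [240.6 224.9] 6.2 z [254.1 260.6 264.1]
a+b 286 [518.1 233.5 131.5] 1066.9442161182847
old 22 [ 595.8 -392.3   28.9] 47.16383124266997
tins 1316 [514.5 218.2] [130.8  88.8] 75.6 z [ 83.8 111.9 129.5]
tamper 397 [376.3  31.2] [53.4 55.9] 48.7 z [16.4 27.8 87.6]
```

View pics/crop.png

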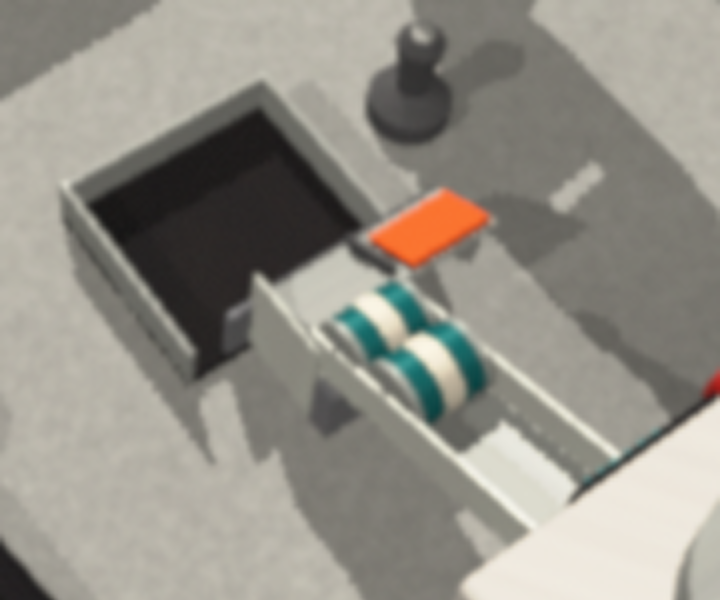

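The crop shows the pad at about (430,228) in crop pixels, with the two tins stacked behind the raised flap and the tray empty. I'll tighten the sealer pose, then move.

Run:
```python
from h import *
z=np.load("scene.npz");p,P=z["p"],z["P"];Z=P[...,2]
h=cv2.cvtColor(p,cv2.COLOR_RGB2HSV).astype(int);H,S,V=h[...,0],h[...,1],h[...,2]
v,u=np.mgrid[:420,:560]
def rect(m,n):
    q=P[m];r=cv2.minAreaRect(q[:,:2].astype(np.float32));print(n,len(q),np.round(r[0],1),np.round(r[1],1),round(r[2],1))
def big(m):
    n,l,s,_=cv2.connectedComponentsWithStats(m.astype(np.uint8));return l==1+np.argmax(s[1:,4])
m=big((H<14)&(S>180)&(V>120)&(u>325)&(u<370)&(v>265)&(v<300)&(Z>60)&(Z<105));rect(m,"pad");print(np.median(P[m],0).round(1))
a=np.radians(6.2);O=np.array([525.7,128.2]);ex=np.array([np.cos(a),np.sin(a)]);ey=np.array([-ex[1],ex[0]])
L=np.stack([(P[...,:2]-O)@ex,(P[...,:2]-O)@ey,Z],-1)
def st(m,n):print(n,m.sum(),np.percentile(L[m],[1,50,99],axis=0).round(1).tolist())
near=(np.abs(L[...,0])<110)&(L[...,1]>-170)&(L[...,1]<60)
st(m,"pad loc")
st(near&(Z>36)&(Z<43)&(L[...,1]<-20),"rim")
st(near&(Z>4)&(Z<12)&(V<70)&(L[...,1]<0)&(np.abs(L[...,0])<85),"floor")
st((Z>255)&(Z<265)&(L[...,1]>200),"housing")
st(near&(L[...,0]>25)&(L[...,0]<42)&(Z>78)&(Z<90),"guard")
g=(H>45)&(H<85)&(S>80)&(Z>120)&(Z<225)&(v<145);print("bottle",np.median(P[g],0))
jm=(Z>110)&(Z<130)&(u>195)&(u<235)&(v>95)&(v<145);print("jar",np.median(P[jm],0))
```

```text
pad 245 [447.5 151.1] [62.1 35.1] 6.6
[448.7 153.1  84.9]
pad loc 245 [[-103.6, 14.8, 72.8], [-74.0, 32.6, 84.9], [-45.7, 48.5, 94.4]]
rim 283 [[-82.1, -143.1, 36.2], [-1.9, -121.2, 39.5], [81.1, -21.5, 43.0]]
floor 1926 [[-75.5, -136.0, 4.5], [-1.8, -76.5, 8.5], [62.3, -7.0, 11.8]]
housing 6520 [[-116.9, 247.5, 256.4], [1.4, 299.2, 260.6], [117.5, 461.8, 264.1]]
guard 75 [[25.7, -1.6, 78.6], [32.9, 34.1, 84.6], [34.6, 58.6, 89.0]]
bottle [ 391.68787066 -524.65413554  147.34798398]
jar [ 494.57498935 -550.74610788  119.73589396]
```

Request:
jog_arm(plan=[0.2847,0.677,-0.03,0,0,79,0.2847,0.677,-0.03,0,0,79,0.2847,0.677,-0.03,0,0,79,0.2847,0.677,-0.03,0,0,79,0.2847,0.677,-0.03,0,0,79,0.2847,0.677,-0.03,0,0,79,0.2847,0.677,-0.03,0,0,79,0.2847,0.677,-0.03,0,0,79,0.2847,0.677,-0.03,0,0,79,0.2847,0.677,-0.03,0,0,79,0.2847,0.677,-0.03,0,0,79,0.2847,0.677,-0.03,0,0,79,0.2847,0.677,-0.03,0,0,79,0.2847,0.677,-0.03,0,0,79,0.2847,0.677,-0.03,0,0,79,0.2847,0.677,-0.03,0,0,79,0.2847,0.677,-0.03,0,0,79,0.2847,0.677,-0.03,0,0,79,0.2847,0.677,-0.07,0,0,79,0.2847,0.677,-0.07,0,0,79], claw=0)

```text
clock: 2.1
eef_pos: [445.6, 150.2, 132.4]
eef_rot: [-3.136, 0.001, 1.678]
wrist_force: [-0.4, 0.4, 0.4]
finger_gap: 0.5
finger_force: 0.0
```

Request:
jog_arm(plan=[0,0,-0.03,0,0,0,0,0,-0.04,0,0,0,0,0,-0.05,0,0,0,0,0,-0.056,0,0,0,0,0,-0.062,0,0,0,0,0,-0.068,0,0,0,0,0,-0.07,0,0,0,0,0,-0.07,0,0,0])

```text
clock: 2.9
eef_pos: [448.4, 152.2, 67.0]
eef_rot: [3.14, -0.001, 1.68]
wrist_force: [-3.7, 2.7, 10.5]
finger_gap: 0.3
finger_force: 5.7
```

Request:
jog_arm(plan=[0,0,-0.001,0,0,0,0,0,-0.001,0,0,0,0,0,-0.001,0,0,0,0,0,-0.001,0,0,0,0,0,-0.001,0,0,0,0,0,-0.001,0,0,0,0,0,-0.001,0,0,0,0,0,-0.001,0,0,0,0,0,-0.001,0,0,0,0,0,-0.001,0,0,0,0,0,-0.001,0,0,0,0,0,-0.001,0,0,0,0,0,-0.001,0,0,0])

```text
clock: 4.2
eef_pos: [448.5, 152.3, 66.7]
eef_rot: [3.139, -0.001, 1.68]
wrist_force: [-7.9, 2.2, 23.0]
finger_gap: 0.4
finger_force: 11.2
```

Run:
```python
from h import *
p,d=camera("scene");save("s2",cv2.resize(p[225:375,240:420],None,fx=4,fy=4))
```

```text
(no output)
```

View pics/s2.png

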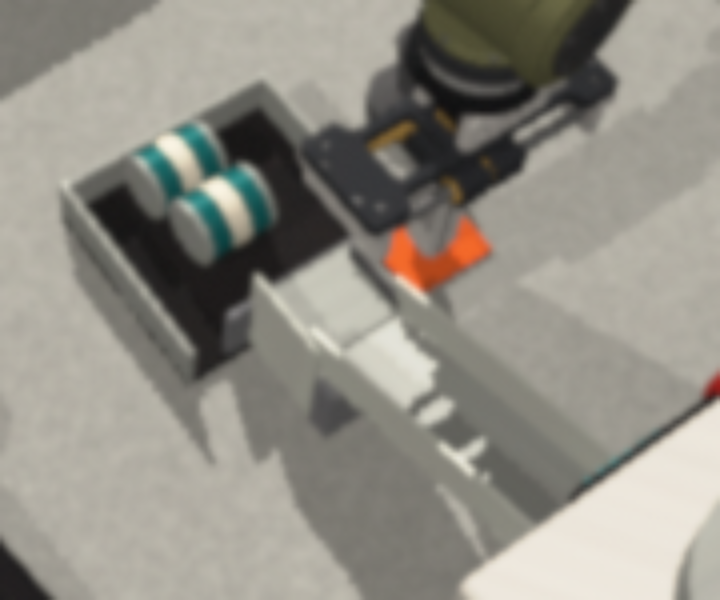

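Both tins lie in the tray, at about (178,170) and (222,212) in crop pixels. Now I'll release the flap.

Request:
jog_arm(plan=[0,0,0.01,0,0,0,0,0,0.025,0,0,0,0,0,0.06,0,0,0,0,0,0.105,0,0,0,0,0,0.105,0,0,0,0,0,0.105,0,0,0], claw=0.08)

```text
clock: 4.85
eef_pos: [448.0, 151.7, 170.4]
eef_rot: [3.139, -0.0, 1.68]
wrist_force: [0.3, 0.1, -0.9]
finger_gap: 45.3
finger_force: 0.0
```

```bash
cat > tins.py <<'E'
from h import *
c=get_calibration("scene");p,d=camera("scene");P=cloud(c,d);Z=P[...,2]
h=cv2.cvtColor(p,cv2.COLOR_RGB2HSV).astype(int)
a=np.radians(6.2);O=np.array([525.7,128.2]);ex=np.array([np.cos(a),np.sin(a)]);ey=np.array([-ex[1],ex[0]])
L=np.stack([(P[...,:2]-O)@ex,(P[...,:2]-O)@ey,Z],-1)
org=(h[...,0]<14)&(h[...,1]>180)&(h[...,2]>120)&(np.abs(L[...,0]+75)<35)&(np.abs(L[...,1]-30)<30)
print("pad",org.sum(),np.median(L[org],0))
top=(np.abs(L[...,0])<75)&(L[...,1]>-136)&(L[...,1]<-18)&(Z>42)&(Z<60)
n,l,s,_=cv2.connectedComponentsWithStats(top.astype(np.uint8))
for i in range(1,n):
    if s[i,4]<15: continue
    q=P[l==i];r=cv2.minAreaRect(q[:,:2].astype(np.float32));print(s[i],np.round(r[0],1),np.round(r[1],1),round(r[2],1),"zmax",q[:,2].max().round(1),"loc",np.round([(r[0]-O)@ex,(r[0]-O)@ey],1))
print(manip.read_state()["eef_pos"])
E
python3 tins.py
```

```text
pad 245 [-73.81798639  32.92334828  84.84830362]
[272 255  24  20 266] [545.9  16.2] [55.8 39.6] 6.0 zmax 58.6 loc [   8.  -113.5]
[283 266  25  19 274] [536.  59.] [54.3 40.9] 7.6 zmax 58.4 loc [  2.8 -70. ]
[447.46418804 151.59652706 169.27612747]
```

Request:
jog_arm(plan=[0.044,-0.047,0,0,0,0,0.088,-0.0945,0,0,0,0,0.088,-0.0945,-0.02,0,0,0,0.088,-0.0945,-0.05,0,0,0,0.088,-0.0945,-0.08,0,0,0,0.088,-0.0945,-0.08,0,0,0], claw=0.08)

```text
clock: 5.5
eef_pos: [533.0, 56.8, 84.8]
eef_rot: [-3.133, -0.001, 1.679]
wrist_force: [-0.3, -0.1, 0.6]
finger_gap: 80.0
finger_force: 0.0
```

Run:
```python
from h import *
print(manip.read_state()["eef_pos"]);p,d=camera("wrist");save("w1",p)
```

```text
[533.0326036   56.83617393  84.77290312]
```

View pics/w1.png

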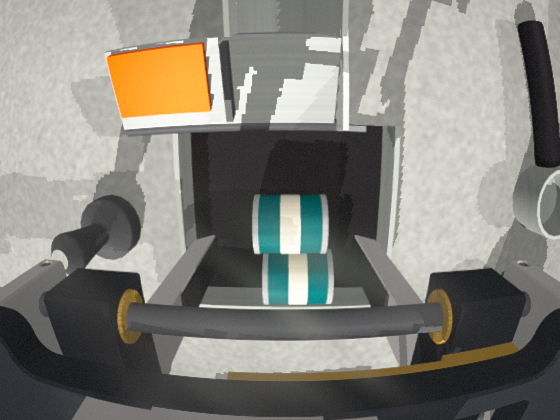

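The wrist view shows tin B at (290,224) and tin A at (298,279), with the finger tips straddling B. I'll cast rays to check the positions.

```bash
cat >> h.py <<'E'
def wray(u,v,z,c):
    x,y=(u-c["cx"])/c["fx"],(v-c["cy"])/c["fy"];t=np.hypot(x,y);k=np.sin(t)/t if t>0 else 1
    r=R(c)@np.array([x*k,y*k,np.cos(t)]);o=np.array(c["origin"]);return (o+r*(z-o[2])/r[2]).round(1)
E
python3 - <<'E'
from h import *
c=get_calibration("wrist")
for n,u,v,z in(("B",290,224,48),("A",298,279,48),("Bfar",290,195,36),("Bleft",254,224,42),("Bright",327,224,42)):print(n,wray(u,v,z,c))
print(manip.read_state()["eef_pos"],c["origin"])
E
```

```text
B [538.3  61.3  48. ]
A [549.2  19.1  48. ]
Bfar [536.4  79.5  36. ]
Bleft [512.7  56.6  42. ]
Bright [565.3  62.4  42. ]
[534.34077783  57.07903277  87.48085812] [528.20779645 127.99811317 266.34552386]
```

Request:
jog_arm(plan=[0.002,0.001,-0.03,0,0,0,0.002,0.001,-0.055,0,0,0,0.002,0.001,-0.07,0,0,0,0.002,0.001,-0.075,0,0,0,0.002,0.001,-0.075,0,0,0,0.002,0.001,-0.075,0,0,0])

```text
clock: 6.15
eef_pos: [538.4, 58.3, 15.9]
eef_rot: [3.14, 0.0, 1.68]
wrist_force: [0.2, -0.2, -0.5]
finger_gap: 80.2
finger_force: 0.0
```

Request:
jog_arm(plan=[0,0,0,0,0,0,0,0,0,0,0,0,0,0,0,0,0,0,0,0,0,0,0,0,0,0,0,0,0,0], claw=0.04, force=15)

```text
clock: 6.65
eef_pos: [537.7, 58.2, 14.6]
eef_rot: [3.142, -0.0, 1.68]
wrist_force: [-0.5, 0.1, 2.5]
finger_gap: 52.1
finger_force: 15.0
```

Request:
jog_arm(plan=[0,0,0.02,0,0,0,0,0,0.06,0,0,0,0,0,0.105,0,0,0,0.001,-0.03,0.13,0,0,0,0.002,-0.07,0.13,0,0,2,0.003,-0.11,0.13,0,0,4,0.004,-0.15,0.13,0,0,4,0.005,-0.19,0.13,0,0,4,0.006,-0.23,0.13,0,0,4,0.006,-0.265,0.13,0,0,4,0.006,-0.293,0.13,0,0,4,0.006,-0.293,0.1,0,0,4,0.006,-0.293,0.1,0,0,4,0.006,-0.293,0.1,0,0,4])

```text
clock: 8.05
eef_pos: [543.5, -234.4, 114.5]
eef_rot: [-3.141, -0.001, 1.75]
wrist_force: [0.6, -0.1, -0.3]
finger_gap: 51.8
finger_force: 15.0
```

Run:
```python
from h import *
c=get_calibration("wrist");p,d=camera("wrist");save("w2",p);print(c["origin"],manip.read_state())
```

```text
[ 531.69220905 -164.33689732  293.35861664] {'clock': 8.1, 'joints': array([-4.68707727e-01,  4.77338291e-01,  1.49370794e+00,  4.45196890e-05,
        1.17018931e+00, -6.48010564e-01]), 'qd': array([ 0.00515033, -0.01550153, -0.00731728,  0.00123557, -0.00426469,
       -0.00091691]), 'effort': array([-5.86603470e-01, -5.95608044e+01, -3.23251784e+01,  3.02138657e-02,
        3.52770835e-02, -7.73623742e-04]), 'eef_pos': array([ 543.95760125, -234.39137062,  115.31320525]), 'eef_rot': array([3.14128318e+00, 1.82869493e-04, 1.75008178e+00]), 'wrist_force': array([-0.07688461, -0.63815437, -0.62747747]), 'moment': array([-0.03712468, -0.0857674 , -0.01147697]), 'finger_force': 14.999806880950928, 'finger_gap': 51.92323642845501}
```

View pics/w2.png

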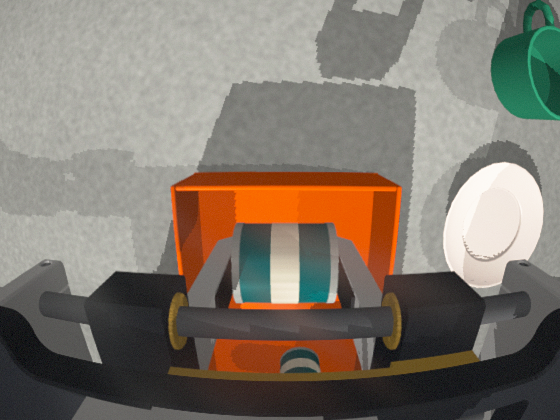

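The held tin is at (285,265) inside the tote outline. The far rim corners are at (173,185) and (401,185), and the old tin is at (300,360).

Run:
```python
from h import *
c=get_calibration("wrist");a=np.radians(10.3);t=np.array([560.8,-325])
M=np.array([[np.cos(a),np.sin(a)],[-np.sin(a),np.cos(a)]])
for u,v,z in((173,187,70),(401,187,70),(300,358,56)):
    w=wray(u,v,z,c);print(w,(M@(w[:2]-t)).round(1))
print((M@(np.array([544,-234.4])-t)).round(1))
```

```text
[ 459.4 -219.6   70. ] [-80.9 121.8]
[ 623.3 -189.9   70. ] [ 85.6 121.7]
[ 582.9 -363.9   56. ] [ 14.8 -42.2]
[-0.3 92.1]
```

Request:
jog_arm(plan=[0,0,-0.03,0,0,0,0,0,-0.06,0,0,0,0,0,-0.08,0,0,0,0,0,-0.092,0,0,0,0,0,-0.098,0,0,0,0,0,-0.101,0,0,0,0,0,-0.103,0,0,0,0,0,-0.103,0,0,0,0,0,-0.103,0,0,0])

```text
clock: 9.0
eef_pos: [544.0, -234.9, 12.1]
eef_rot: [3.141, 0.001, 1.749]
wrist_force: [-0.8, 0.3, -1.2]
finger_gap: 52.0
finger_force: 15.0
```

Request:
jog_arm(plan=[0,0,-0.0005,0,0,0,0,0,-0.001,0,0,0,0,0,-0.001,0,0,0])

```text
clock: 9.3
eef_pos: [543.8, -234.9, 10.7]
eef_rot: [3.141, 0.0, 1.749]
wrist_force: [0.3, -0.2, 0.4]
finger_gap: 52.0
finger_force: 15.0
```

Request:
jog_arm(plan=[0,0,-0.0005,0,0,0,0,0,-0.001,0,0,0,0,0,-0.001,0,0,0])

```text
clock: 9.6
eef_pos: [543.8, -234.9, 10.6]
eef_rot: [3.141, 0.0, 1.749]
wrist_force: [-5.9, 2.9, 12.9]
finger_gap: 52.3
finger_force: 15.0
```

Contact made. Opening slightly, then widening, then lifting.

Request:
jog_arm(plan=[0,0,0.001,0,0,0,0,0,0.001,0,0,0,0,0,0.001,0,0,0], claw=0.062)

```text
clock: 9.9
eef_pos: [543.7, -234.8, 10.4]
eef_rot: [3.142, -0.0, 1.749]
wrist_force: [-0.0, -0.0, -0.4]
finger_gap: 62.1
finger_force: 0.0
```

Request:
jog_arm(plan=[0,0,0,0,0,0,0,0,0,0,0,0,0,0,0.03,0,0,0,0,0,0.08,0,0,0,0,0,0.13,0,0,0,0,0.04,0.14,0,0,-2,0,0.08,0.14,0,0,-4,0,0.12,0.14,0,0,-4,0,0.16,0.14,0,0,-4,0,0.16,0.14,0,0,-4,0,0.16,0.14,0,0,-4], claw=0.08)

```text
clock: 11.0
eef_pos: [543.7, -74.4, 150.6]
eef_rot: [3.141, 0.0, 1.681]
wrist_force: [-0.4, 0.7, -0.4]
finger_gap: 80.0
finger_force: 0.0
```

```bash
cat > tote.py <<'E'
from h import *
c=get_calibration("scene");p,d=camera("scene");P=cloud(c,d);h=cv2.cvtColor(p,cv2.COLOR_RGB2HSV).astype(int)
a=np.radians(10.3);L=(P[...,:2]-np.array([560.8,-325]))@np.array([[np.cos(a),-np.sin(a)],[np.sin(a),np.cos(a)]])
m=(np.abs(L[...,0])<78)&(np.abs(L[...,1])<118)&(P[...,2]>20)&(P[...,2]<62)&~((h[...,0]<16)&(h[...,1]>150)|(h[...,0]>172))
n,l,s,_=cv2.connectedComponentsWithStats(m.astype(np.uint8))
for i in range(1,n):
    if s[i,4]>25: print("tote blob",s[i],"med",np.median(L[l==i],0).round(1),"min",L[l==i].min(0).round(1),"max",L[l==i].max(0).round(1),"zmax",P[l==i][:,2].max().round(1))
save("t%d"%(manip.read_state()["clock"]*10),cv2.resize(p[120:330,150:430],None,fx=2.5,fy=2.5))
E
python3 tote.py; python3 tins.py; ls pics
```

```text
tote blob [196 157  16  20 239] med [ 19.3 -80.6] min [  -9.  -113.4] max [ 37.9 -65.4] zmax 61.9
tote blob [232 198  10   9  55] med [23.2 87.2] min [11.9 71.9] max [ 27.4 101.8] zmax 52.2
pad 241 [-72.98244727  32.41344015  84.7557825 ]
[272 255  25  20 262] [547.4  16.6] [54.4 40.7] 9.6 zmax 57.6 loc [   9.6 -113.3]
[543.68762904 -75.66403054 150.40220944]
crop.png
s2.png
scene.png
side.png
t110.png
w1.png
w2.png
```

Request:
jog_arm(plan=[0.0045,0.045,0,0,0,1,0.0045,0.0895,0,0,0,1,0.0045,0.0895,-0.03,0,0,1,0.0045,0.0895,-0.065,0,0,1,0.0045,0.0895,-0.095,0,0,1,0.0045,0.0895,-0.12,0,0,1,0.0045,0.0895,-0.132,0,0,1,0.0045,0.0895,-0.136,0,0,1,0.0045,0.0895,-0.136,0,0,1,0.0045,0.0895,-0.136,0,0,1])

```text
clock: 12.1
eef_pos: [548.9, 14.4, 15.6]
eef_rot: [3.14, 0.0, 1.697]
wrist_force: [0.3, -0.0, -0.3]
finger_gap: 79.9
finger_force: 0.0
```

Request:
jog_arm(plan=[0,0,0,0,0,0,0,0,0,0,0,0,0,0,0,0,0,0,0,0,0,0,0,0,0,0,0,0,0,0], claw=0.04)

```text
clock: 12.6
eef_pos: [548.2, 14.7, 14.7]
eef_rot: [3.141, 0.0, 1.697]
wrist_force: [-1.5, -0.2, 2.9]
finger_gap: 52.1
finger_force: 15.0
```

View pics/t110.png

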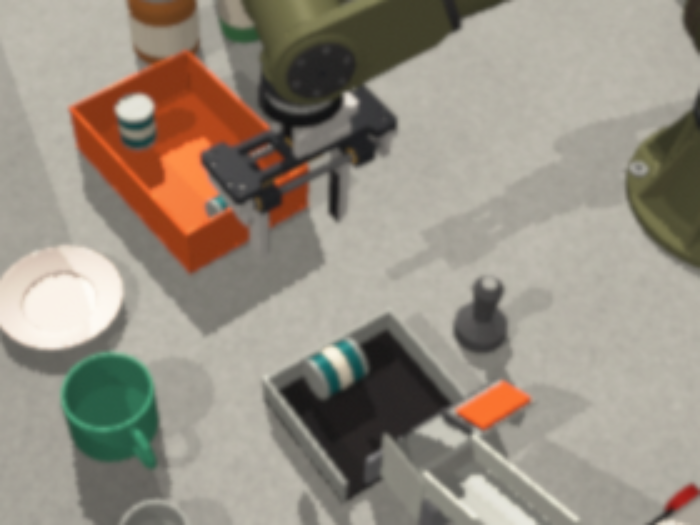

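Request:
jog_arm(plan=[0,0,0.02,0,0,0,0,0,0.06,0,0,0,0,0,0.1,0,0,0,0,0,0.13,0,0,0,0,0,0.13,0,0,0])

```text
clock: 13.1
eef_pos: [549.8, 14.7, 148.5]
eef_rot: [3.135, 0.001, 1.697]
wrist_force: [0.1, 0.0, -2.0]
finger_gap: 51.8
finger_force: 15.0
```

```bash
python3 tote.py;ls pics
```

```text
tote blob [196 157  16  20 246] med [ 19.1 -80.6] min [  -7.5 -117.4] max [ 38.2 -63.8] zmax 61.5
tote blob [232 192  21  15 143] med [ 3.7 90.4] min [-28.7  69.3] max [ 25.8 104.4] zmax 51.8
crop.png
s2.png
scene.png
side.png
t110.png
t131.png
w1.png
w2.png
```

Request:
jog_arm(plan=[0.001,-0.04,0,0,0,1,0.002,-0.08,0,0,0,3,0.003,-0.12,0,0,0,3,0.004,-0.16,0,0,0,3,0.005,-0.2,0,0,0,3,0.006,-0.24,0,0,0,3,0.006,-0.275,0,0,0,3,0.006,-0.301,0,0,0,3,0.006,-0.301,0,0,0,3,0.006,-0.301,-0.03,0,0,3,0.006,-0.301,-0.07,0,0,3,0.006,-0.301,-0.1,0,0,3,0.006,-0.301,-0.118,0,0,3,0.006,-0.301,-0.127,0,0,3,0.006,-0.301,-0.131,0,0,3,0.006,-0.301,-0.133,0,0,3,0.006,-0.301,-0.133,0,0,3,0.006,-0.301,-0.134,0,0,3,0.006,-0.301,-0.1342,0,0,3])

```text
clock: 15.05
eef_pos: [554.4, -286.4, 10.8]
eef_rot: [3.141, 0.001, 1.749]
wrist_force: [-0.0, -0.4, -1.5]
finger_gap: 52.2
finger_force: 15.0
```

Request:
jog_arm(plan=[0,0,-0.0005,0,0,0,0,0,-0.0005,0,0,0])

```text
clock: 15.25
eef_pos: [554.4, -286.4, 10.7]
eef_rot: [3.141, 0.001, 1.749]
wrist_force: [-1.6, 0.4, 5.8]
finger_gap: 52.2
finger_force: 15.0
```

Contact is light at 5.8 N. Release and withdraw.

Request:
jog_arm(plan=[0,0,0.0005,0,0,0,0,0,0.0005,0,0,0,0,0,0.0005,0,0,0], claw=0.062)

```text
clock: 15.55
eef_pos: [554.2, -286.3, 10.3]
eef_rot: [3.141, 0.0, 1.749]
wrist_force: [-0.3, 0.0, 0.3]
finger_gap: 62.4
finger_force: 0.0
```

Request:
jog_arm(plan=[0,0,0,0,0,0,0,0,0,0,0,0,0,0,0.02,0,0,0,0,0,0.06,0,0,0,0,0,0.11,0,0,0,0,0,0.15,0,0,0,-0.03,0.05,0.18,0,0,0,-0.06,0.09,0.18,0,0,0,-0.09,0.13,0.18,0,0,0,-0.12,0.17,0.18,0,0,0,-0.12,0.2,0.18,0,0,0,-0.12,0.2,0.18,0,0,0,-0.12,0.2,0.18,0,0,0,-0.12,0.2,0.18,0,0,0], claw=0.08)

```text
clock: 16.95
eef_pos: [434.5, -87.0, 190.3]
eef_rot: [3.141, 0.0, 1.749]
wrist_force: [-0.0, -0.5, -0.4]
finger_gap: 80.3
finger_force: 0.0
```

```bash
python3 tote.py
python3 - <<'E'
from h import *
p,d=camera("scene");save("fin",p)
E
```

```text
tote blob [196 157  16  20 242] med [ 19.5 -80.4] min [  -8.3 -111.2] max [ 38.  -65.4] zmax 60.7
tote blob [221 182  32  25 423] med [ 4.5 57.3] min [-28.9  17.9] max [ 27.3 103.4] zmax 53.5
```

View pics/fin.png

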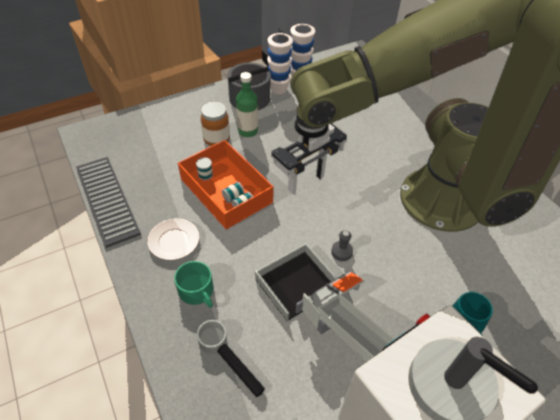

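The final view shows both tins lying in the tote at about (236,193), with the old tin still standing at (204,168). The tray is empty, the flap is up, and the other things are where they were.

```bash
python3 -c "
from cell import manip
print(manip.sign_off())"
```

```text
the job is handed in; nothing more can be done
None
```

The job is handed in at about 17 s on the robot's clock: both tins rolled out into the tray and now lie in the tote next to the old tin, the flap is back up, and nothing else was moved.

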